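# Roll a capped tube into the labelling cradle and slide it up to the stop

## Robot

A 6-joint arm with a two-finger parallel gripper is mounted at the origin on the work surface. World frame = base frame: x ahead of the robot, y to its left, z up, the work surface at z = 0. Lengths are in m, angles in degrees, forces in N, time in s.
With the tool pointing down it reaches from about 0.4 to 0.825 m from the base axis. Payload 7 kg.
Tool frame: the origin (TCP) lies on the mounting face of the last link; the fingertips stand 178 mm ahead of it and the grasp point (between the pads) lies 159 mm ahead of it; z points along the fingers, y is the direction in which the jaws open and shut (so a half turn about z gives the same grasp; the last joint's range is limited). The gripper opens to 88 mm and grips with 3 to 60 N. Pads are 19 mm wide; open, the fingers measure 130 mm over their backs; the gripper's body (78 mm by 193 mm) begins 47 mm behind the grasp point.
Start: joints at [90.418, 20.546, 0.682, 0, -70.136, -16.507], TCP at [0.187, 0.649, 0.405] pointing down, gripper open.
Joint ranges: [-176.03, 176.03], [-82.01, 121.73], [-58.28, 71.71], [-173.87, 95.51], [-174.79, -0.11], [-173.66, 173.66]. Speed limits (degrees/s): [136.94, 136.94, 172.46, 180, 180, 180].

## Interface

Orientations are given as [roll, pitch, yaw] about the fixed x, y, z axes, in that order (R = Rz(yaw) Ry(pitch) Rx(roll)).
In Python, from plant import r gives the robot as it stands. The module is installed in compiled form; this text tells all that it offers.
- The arm moves only by the tool carry_out, never from a script. Its argument "plan" is a list of rows, each a list of 3 entries, a list of its own where there are three numbers: the shift along the tool's x, y, z in m, then the turn, a rotation vector about the tool's x, y, z in degrees, then the closure in counts, from 0 (fully open) to 255 (shut). In form: [[[x, y, z], [ax, ay, az], hand], ...]. A call has 1 to 12 rows; each row shifts and turns the commanded pose from where the row before left it, along the tool's axes as they then stand; what a row does not reach is not made up. A row lasts 1/12 s, in which the tool goes at most 41.7 mm and 7.16 degrees, less where a joint would pass 70% of its speed; a pose out of reach is approached as far as the arm can. A call is refused whole if a number of a shift passes 0.0417 or a number of a turn 7.16, either way. A call with a gripper value outside its range is refused whole. The fingers move at their own pace and stop on an object; "grip_force" is the grip in N (left out, the last holds). Time passes only in rows, so rows that do not move let the fingers close. It gives the time, the measured TCP pose, the force and the opening at its end, in the units of the state.
- r.get_state(): the state, without advancing time (a new reading comes with each control period).
- r.capture(name): name is "scene" or "top"; returns the picture (420x560x3 uint8, red, green, blue); there is no depth.
- r.get_calibration(name): a dict with "K" (3x3 intrinsics, pixels), "rvec" (rotation vector, rad) and "tvec" (3), from world to camera coordinates, as OpenCV has them. Camera axes: x right, y down, z forward; pixel columns grow to the right and rows downward; lengths in m; the calibration is good to about 2 mm. A picture is of the moment at which its call begins. get_calibration takes no time and is no camera call.
- r.close_job(): hands the job in, once; it reports no verdict.
The state is a dict: "time_s": time; "joints": joint angles; "qd": joint speeds; "joint_torque": joint torques, N m; "tcp_pos": TCP position; "eef_rot": TCP orientation; "contact_force": force on the tool from outside, world axes, zero at the start; "moment": the same for the moment, N m; "gripper_width": finger opening in m.
Only numpy, scipy, OpenCV 4.12 (cv2) and the standard library are available. Lean on these libraries where they do the work, as an engineer would, in place of code of your own. Each camera call takes 0.05 s, during which the arm holds its last target. There are 200 camera calls.

## Task

With your fingertips on top of it, roll the capped aluminium tube along the bench and over the low front rail of the labelling cradle until it drops into the trough, then push on its free end to slide it lengthways until its other end is fully home against the end stop, and let go. The tube's wall is thin, so press and push gently (never with more than 20 N); on the way to the trough move it only from its top, do not lift it or shove it from behind. Leave everything else on the bench where it is.

Things in the scene. Friction and masses are not known exactly. Their poses are not given: they have to be found in the camera images.
- tube_centre (a point): centre of the closed tube lying on the bench, on its axis 45 mm above the bench; its y axis is the tube's axis (x, z turn as it rolls). 180 mm long: aluminium body 86 mm in diameter, 130 mm long, between two dark caps 25 mm long, 90 mm in diameter, on which it rolls freely. Top of the body 43 mm above this point. 0.3 to 0.55 kg. Hard: touch it slower than 10 mm/s; 1 mm too low presses some 20 N. Dents above 20 N.
- cradle: labelling cradle fixed to the bench: base plate 3 mm thick, two wooden rails (y -147 to +115 mm), end stop. Origin on the bench straight below the axis of a seated tube; x away from the robot across the trough, y along it to the stop (robot's left), z up. Tall back rail: x +36 to +54 mm, top 19 mm above the bench. The right-hand end (-y) of the trough is open.
- front_rail (a point): middle of the top of the low front rail, 24 mm in front (-x) of the cradle's origin; 8 mm wide, its top 7 mm above the bench, the base plate's edge 2 mm before it. Axes as the cradle's. The tube starts on the robot's side, meets the rail with its axis about 29 mm in front of this point, rises 7 mm under a press of 5 to 8 N, then drops in by itself; let go on the way up, it rolls back.
- seat (a point): the place of the tube's centre when it is seated in the trough and fully home against the stop: 35 mm along the cradle's y axis, 48 mm above the bench. Axes as the cradle's. Before it is slid home the tube lies 15 to 65 mm short of it along y.
- stop_face (a point): point on the inner face of the end stop, on the axis of a seated tube: 125 mm along the cradle's y axis, 48 mm above the bench. The stop is a plate 12 mm thick, 62 mm high, from x -28 to +76 mm of the cradle.
- spare_cap: bystander: a loose dark cap lying flat, 90 mm across and 25 mm high, to the left of the rolling lane; origin at the centre of its underside
- stacker: bystander: upright steel hair stacker, 32 mm across the foot and 76 mm high, behind the cradle; origin at the centre of its underside
- bobbin: bystander: bobbin holder with its spool lying behind the cradle, 115 mm long and 24 mm high; origin on the bench under its spool end
- knife: bystander: closed folding knife, 105 x 21 x 16 mm, to the right of the cradle; origin at the centre of its underside
- clip: bystander: small brass and steel clip, 60 x 14 x 14 mm, behind the cradle; origin at the centre of its underside
Mind the look-alikes: they are no part of the job. What is shaped like the part that bears tube_centre but green or orange is not meant.

How it is judged:
By the outcome, as a careful person would: the job done as asked, in the order asked, and still so for the second after the job is handed in, with the robot touching nothing.
It also fails if it takes over 72 s, if anything falls off the work surface, if the arm or the gripper's body presses on something with over 40 N, if the wrist force passes 120 N, or if a joint passes its speed limit or range.

## Working session

There is one attempt and no reset: what is moved stays moved. The work goes in short steps, Python scripts to look and compute and a tool call to move; the robot and the scene stay as the last step left them, time stands still between calls to the robot, and variables do not carry over. Pictures are saved under pics/ and viewed, about 8 in all and at most 12, crops included, and the job is handed in when it is done.

Besides the shell and the picture viewer there is one more tool, called after "Request:" as name(argument=value, ...), one argument or row to a line, values as JSON. carry_out: Moves the arm, as the interface text tells. Its arguments: {"type":"object","properties":{"plan":{"type":"array","items":{"type":"array"}},"grip_force":{"type":"number"}},"required":["plan"]}

```bash
mkdir -p pics
python3 - <<'E'
from plant import r
import cv2,numpy as np
s=r.get_state();print(s)
for n in("scene","top"):
    cv2.imwrite(f"pics/{n}0.png",r.capture(n)[:,:,::-1]);c=r.get_calibration(n)
    R=cv2.Rodrigues(np.array(c["rvec"],float))[0];print(n,c["K"],"cam",-R.T@np.array(c["tvec"]).ravel(),"\n",R)
E
```

```text
{'time_s': 0.0, 'joints': array([ 9.04182788e+01,  2.05917329e+01,  6.34478662e-01, -2.14340504e-02,
       -7.01333532e+01, -1.65062463e+01]), 'qd': array([-0.09333013,  0.00819674, -0.04732267, -0.06974881,  0.01779915,
        0.01791793]), 'joint_torque': array([-8.63951955e-04, -5.82716918e+01,  2.93047106e+01,  6.99704289e+00,
        6.87337102e-03, -1.72168834e-04]), 'tcp_pos': array([0.18700121, 0.64838812, 0.40372029]), 'eef_rot': array([ 1.79907401e+02, -6.42713881e-03, -1.60952622e+01]), 'contact_force': array([-0.40382777, -0.47052648,  0.47213135]), 'moment': array([-0.02028181, -0.04222474,  0.02371793]), 'gripper_width': 0.08798415671344004}
scene [[424.88809074   0.         276.58165965]
 [  0.         424.88809074 208.78738621]
 [  0.           0.           1.        ]] cam [1.3310071  0.03287531 0.54521694] 
 [[ 0.00701023  0.99974724 -0.02136127]
 [ 0.5338199  -0.02180475 -0.84531702]
 [-0.84556914 -0.0054772  -0.53383783]]
top [[393.07623812   0.         282.19556492]
 [  0.         393.07623812 205.27564665]
 [  0.           0.           1.        ]] cam [0.4525442  0.03260122 0.88573091] 
 [[ 1.83703850e-02 -9.99829022e-01  2.11104925e-03]
 [-9.89589070e-01 -1.84836024e-02 -1.42729915e-01]
 [ 1.42744531e-01  5.32932229e-04 -9.89759423e-01]]
```

View pics/scene0.png

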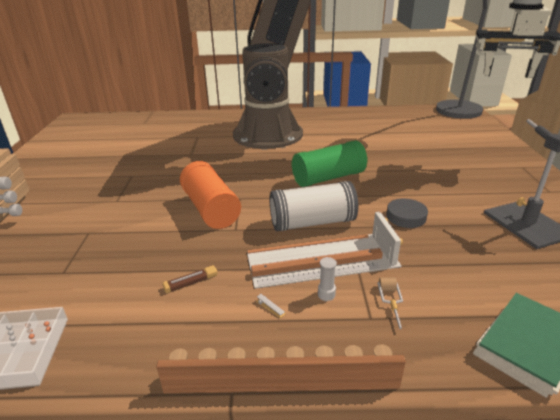

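View pics/top0.png

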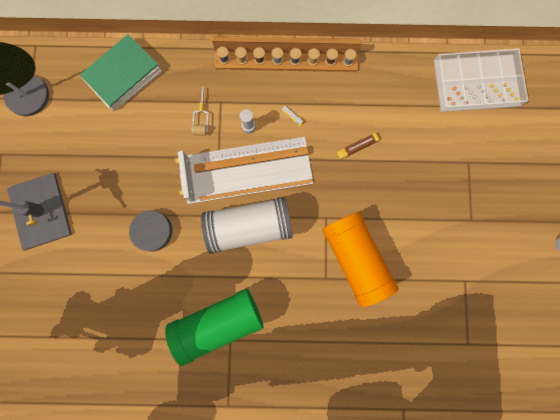

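The tube (white, dark caps) lies at about (247,225) in the top view. The cradle is at (247,170) with its stop on the left at (187,177), and the orange and green look-alikes lie outside the lane. I'll zoom in to measure.

Run:
```python
import cv2
i=cv2.imread("pics/top0.png")[125:270,165:330]
cv2.imwrite("pics/crop0.png",cv2.resize(i,None,fx=4,fy=4,interpolation=cv2.INTER_CUBIC))
i=cv2.imread("pics/scene0.png")[165:305,235:425]
cv2.imwrite("pics/crop1.png",cv2.resize(i,None,fx=4,fy=4,interpolation=cv2.INTER_CUBIC))
```

```text
(no output)
```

View pics/crop0.png

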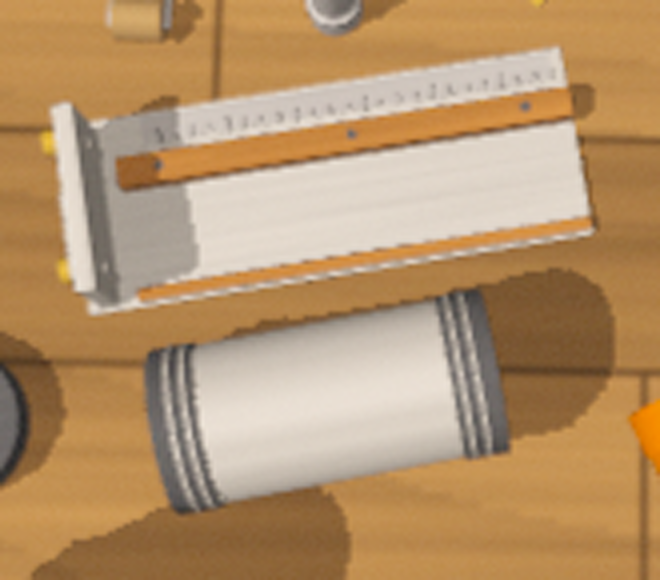

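View pics/crop1.png

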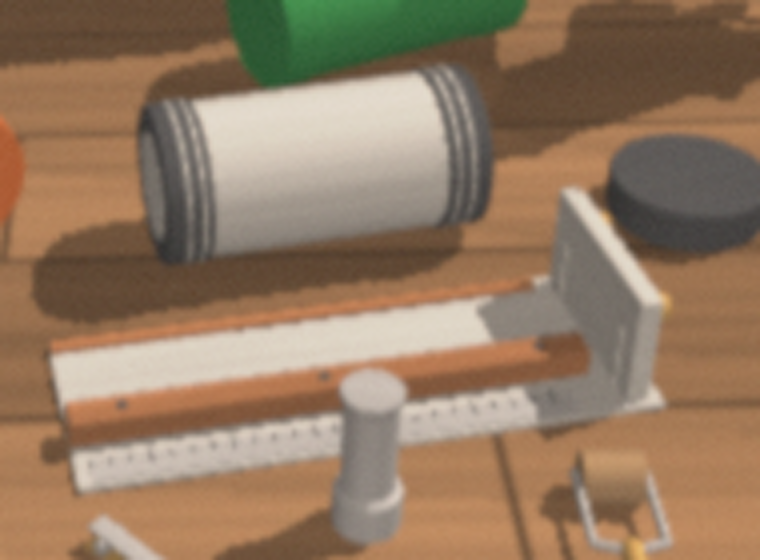

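```bash
cat > h.py <<'E'
from plant import r
import cv2,numpy as np
def ray(n,p,z):
    c=r.get_calibration(n);R=cv2.Rodrigues(np.array(c["rvec"],float))[0];o=-R.T@np.array(c["tvec"],float).ravel()
    d=R.T@np.linalg.inv(c["K"])@np.array([p[0],p[1],1.]);return (o+d*(z-o[2])/d[2])
def crop(p,o): return (o[0]+(p[0]+.5)/4-.5,o[1]+(p[1]+.5)/4-.5)
E
python3 - <<'E'
from h import *
np.set_printoptions(precision=4,suppress=True)
T=(165,125);S=(235,165)
t=lambda p,z:ray("top",crop(p,T),z); s=lambda p,z:ray("scene",crop(p,S),z)
fr,fl=t((591,223),.007),t((140,296),.007);br,bl=t((571,103),.019),t((118,172),.019)
print("front",fr,fl,np.linalg.norm(fl-fr));print("back",br,bl,np.linalg.norm(bl-br))
d=(fl-fr)+(bl-br);d/=np.linalg.norm(d);print("yaw",np.degrees(np.arctan2(-d[0],d[1])))
x=np.array([d[1],-d[0],0]);print("sep (69)",(br+bl-fr-fl)@x/2)
for nm,e in(("front",((fr+fl)/2+x*.024)),("back",(br+bl)/2-x*.045)): print(nm,"origin",e+d*.016)
# scene: front rail top line near edge
f2r,f2l=s((52,345),.007),s((530,284),.007);b2r,b2l=s((70,406),.019),s((588,345),.019)
print("scene front",f2r,f2l,"back top",b2r,b2l)
print("stop low inner corner", t((122,302),.003),t((92,125),.003))
c=[t(p,.045) for p in((148,352),(180,513),(508,452),(485,290))]
print(np.array(c));print("ctr",np.mean(c,0),"len",np.linalg.norm(c[0]-c[3]),np.linalg.norm(c[1]-c[2]),"dia",np.linalg.norm(c[0]-c[1]))
a=(c[0]+c[1]-c[2]-c[3])[:2];print("tube yaw",np.degrees(np.arctan2(-a[0],a[1])))
E
```

```text
front [ 0.6379 -0.0347  0.007 ] [0.591  0.2202 0.007 ] 0.2591394291695604
back [ 0.7047 -0.0219  0.019 ] [0.6597 0.2335 0.019 ] 0.25926662183264687
yaw 10.214813752394987
sep (69) 0.06900523616840647
front origin [0.6352 0.1128 0.007 ]
back origin [0.6351 0.1136 0.019 ]
scene front [ 0.6381 -0.0333  0.007 ] [0.594  0.2204 0.007 ] back top [ 0.7012 -0.0208  0.019 ] [0.6628 0.2352 0.019 ]
stop low inner corner [0.588  0.2311 0.003 ] [0.691  0.2536 0.003 ]
[[0.5546 0.2063 0.045 ]
 [0.4688 0.1852 0.045 ]
 [0.5044 0.0116 0.045 ]
 [0.5918 0.0254 0.045 ]]
ctr [0.5299 0.1071 0.045 ] len 0.18468113965959337 0.177189767321793 dia 0.08827967170935531
tube yaw 11.60178204673075
```

Request:
carry_out(
  plan=[
    [[0,0,0],[0,0,7.05],255],
    [[0,0,0],[0,0,7.05],255],
    [[0,0,0],[0,0,7.05],255],
    [[0,0,0],[0,0,7.05],255],
    [[0,0,0],[0,0,7.05],255],
    [[0,0,0],[0,0,7.05],255],
    [[0,0,0],[0,0,7.05],255],
    [[0,0,0],[0,0,7.05],255],
    [[0,0,0],[0,0,7.05],255],
    [[0,0,0],[0,0,0],255],
  ],
  grip_force=20,
)

```text
time_s: 0.93
tcp_pos: [0.187, 0.6484, 0.4041]
eef_rot: [180.0, -0.0, -79.9]
contact_force: [0.4, 0.1, -0.4]
gripper_width: 0.0263
```

```bash
cat >> h.py <<'E'
from scipy.spatial.transform import Rotation as Ro
O=np.array([.6352,.1132]);Y=np.radians(10.2);CX=np.array([np.cos(Y),np.sin(Y)]);CY=np.array([-np.sin(Y),np.cos(Y)])
def cr(p): d=np.array(p[:2])-O;return np.array([d@CX,d@CY])
def go(cx,cy,tipz):
    s=r.get_state();p=np.append(O+CX*cx+CY*cy,tipz+.178)
    R=Ro.from_euler('xyz',s["eef_rot"],degrees=True).as_matrix()
    print("t",s["time_s"],"rot",s["eef_rot"],"cradle xy",cr(s["tcp_pos"]),"tip z",s["tcp_pos"][2]-.178,"F",s["contact_force"],"tool delta mm",(R.T@(p-s["tcp_pos"])*1e3).round(1),"w",s["gripper_width"])
np.set_printoptions(precision=4,suppress=True)
E
python3 -c "
from h import *
go(-.119,.013,.12);print(r.get_state()['joints'])"
```

```text
t 0.9333 rot [179.9769  -0.0499 -79.8707] cradle xy [-0.3463  0.6061] tip z 0.22613735813545455 F [ 0.4252  0.1146 -0.4376] tool delta mm [ 592.8 -228.1  106.6] w 0.02630004412873639
[ 90.4205  20.5694   0.6535  -0.0152 -70.1373 -80.286 ]
```

Request:
carry_out(
  plan=[
    [[0.015,-0.006,0.002],[0,0,0],255],
    [[0.03,-0.0115,0.005],[0,0,0],255],
    [[0.03,-0.0115,0.005],[0,0,0],255],
    [[0.03,-0.0115,0.005],[0,0,0],255],
    [[0.03,-0.0115,0.005],[0,0,0],255],
    [[0.03,-0.0115,0.005],[0,0,0],255],
    [[0.03,-0.0115,0.005],[0,0,0],255],
    [[0.03,-0.0115,0.005],[0,0,0],255],
    [[0.03,-0.0115,0.005],[0,0,0],255],
    [[0.03,-0.0115,0.005],[0,0,0],255],
    [[0.03,-0.0115,0.005],[0,0,0],255],
    [[0.03,-0.0115,0.005],[0,0,0],255],
  ],
)

```text
time_s: 1.93
tcp_pos: [0.3804, 0.3318, 0.3475]
eef_rot: [-180.0, 0.0, -79.2]
contact_force: [0.4, -0.2, -1.3]
gripper_width: 0.0006
```

Request:
carry_out(
  plan=[
    [[0.03,-0.0115,0.005],[0,0,0],255],
    [[0.03,-0.0115,0.005],[0,0,0],255],
    [[0.03,-0.0115,0.005],[0,0,0],255],
    [[0.03,-0.0115,0.005],[0,0,0],255],
    [[0.03,-0.0115,0.005],[0,0,0],255],
    [[0.03,-0.0115,0.005],[0,0,0],255],
    [[0.03,-0.0115,0.005],[0,0,0],255],
    [[0.025,-0.011,0.005],[0,0,0],255],
    [[0.013,-0.004,0.005],[0,0,0],255],
    [[0,0,0.004],[0,0,0],255],
    [[0,0,0],[0,0,0],255],
  ],
)

```text
time_s: 2.85
tcp_pos: [0.5188, 0.106, 0.2975]
eef_rot: [179.9, -0.0, -79.5]
contact_force: [-0.3, -0.2, 0.2]
gripper_width: 0.0001
```

```bash
python3 -c "
from h import *
go(-.119,.013,.095)
i=r.capture('scene');cv2.imwrite('pics/s1.png',i[100:300,200:420,::-1].repeat(3,0).repeat(3,1))"
```

```text
t 2.85 rot [179.8903  -0.0253 -79.4845] cradle xy [-0.1159  0.0135] tip z 0.11954157880929989 F [-0.2645 -0.1947  0.2048] tool delta mm [ 0.5  3.1 24.5] w 0.00010425564730526769
```

View pics/s1.png

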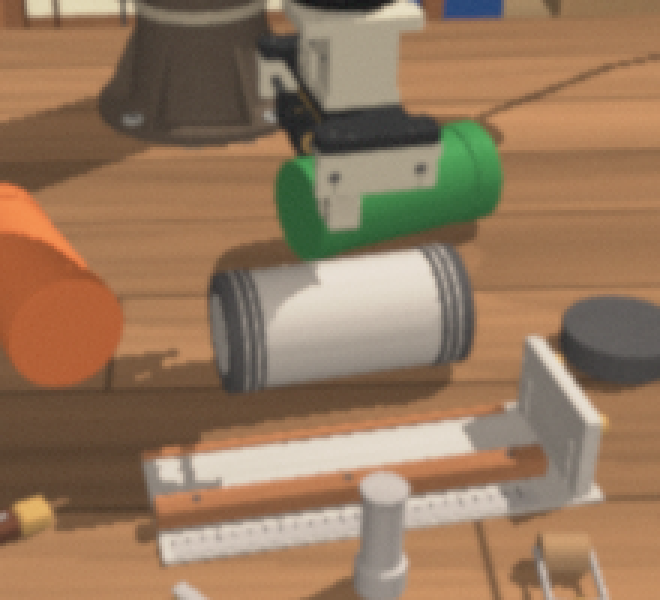

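The closed fingers hang above the tube, with the blade tip at about (345,228) in this 3x crop. The blade sits off-centre under the bracket, so I'll project the nominal tip point to compare.

```bash
cat >> h.py <<'E'
def proj(n,P):
    c=r.get_calibration(n);return cv2.projectPoints(np.array(P,float).reshape(-1,3),np.array(c["rvec"],float),np.array(c["tvec"],float),np.array(c["K"]),None)[0].reshape(-1,2)
E
python3 -c "
from h import *
p=r.get_state()['tcp_pos'];C=np.append(CX,0);Yv=np.append(CY,0)
t=p-[0,0,.178]
print((proj('scene',[t,t+.0215*C,t-.0215*C,t+.0215*C+.0095*Yv,t+.0215*C-.0095*Yv, p-[0,0,.112]])-[200,100])*3)
i=r.capture('top');j=i[80:260,170:350,::-1];cv2.imwrite('pics/t1.png',cv2.resize(j,None,fx=3.3,fy=3.3))
print((proj('top',[t,p-[0,0,.112]])-[170,80])*3.3)
"
```

```text
[[337.4266 220.4437]
 [345.21   234.2856]
 [329.9426 207.1343]
 [358.302  232.8603]
 [332.0778 235.7154]
 [339.7005 135.2123]]
[[244.3648 485.1626]
 [232.9073 474.4319]]
```

View pics/t1.png

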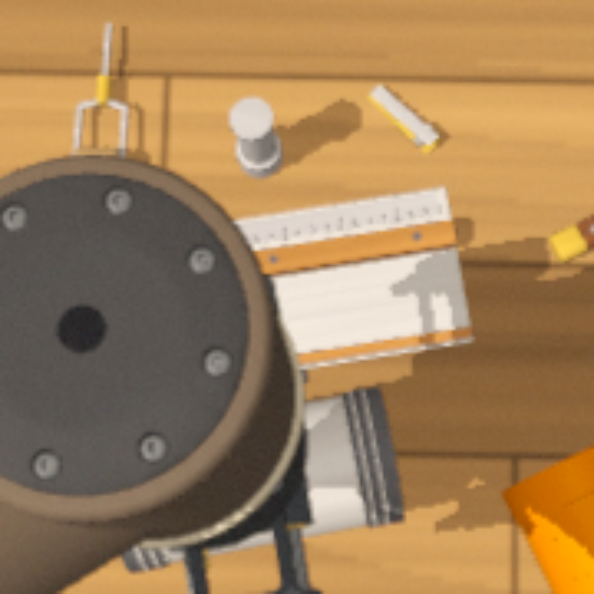

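```bash
python3 -c "
from h import *
i=cv2.imread('pics/s1.png')[::3,::3][35:95,85:155]
cv2.imwrite('pics/z1.png',cv2.resize(i,None,fx=9,fy=9,interpolation=cv2.INTER_NEAREST))"
```

```text
(no output)
```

View pics/z1.png

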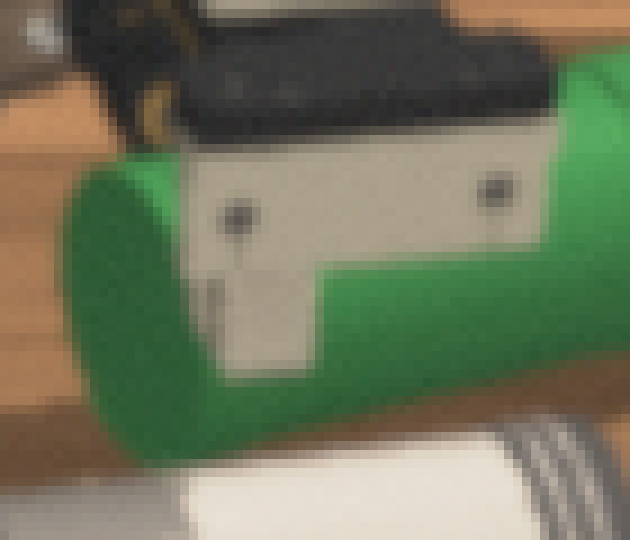

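The blade's bottom corners at (220,380) and (312,370) in the zoom fit the nominal tip. The sole is about 42 mm long along the rolling direction. The bracket overhangs on the +y side, so I'll flip the tool before the end push. Now I'll descend.

Request:
carry_out(
  plan=[
    [[0,0.003,0.008],[0,0,-0.3],255],
    [[0,0,0.008],[0,0,0],255],
    [[0,0,0.006],[0,0,0],255],
    [[0,0,0.002],[0,0,0],255],
    [[0,0,0.0007],[0,0,0],255],
    [[0,0,0.0007],[0,0,0],255],
    [[0,0,0.0007],[0,0,0],255],
    [[0,0,0.0007],[0,0,0],255],
    [[0,0,0.0007],[0,0,0],255],
    [[0,0,0.0007],[0,0,0],255],
    [[0,0,0],[0,0,0],255],
  ],
)

```text
time_s: 3.87
tcp_pos: [0.516, 0.1062, 0.2704]
eef_rot: [-180.0, 0.0, -79.2]
contact_force: [-0.2, -0.9, -0.4]
gripper_width: 0.0006
```

```bash
python3 -c "
from h import *
go(-.119,.013,.088);print(r.get_state()['joints'])"
```

```text
t 3.8667 rot [-179.9982    0.0026  -79.2462] cradle xy [-0.1186  0.0142] tip z 0.09243620231177446 F [-0.2004 -0.9071 -0.3992] tool delta mm [1.2 0.5 4.4] w 0.0005897164550165675
[ 32.9789  14.1883 -28.0544  -0.0024 -47.7547 -22.2236]
```

Request:
carry_out(
  plan=[
    [[0,0,0.0007],[0,0,0],255],
    [[0,0,0.0007],[0,0,0],255],
    [[0,0,0.0004],[0,0,0],255],
    [[0,0,0],[0,0,0],255],
  ],
)

```text
time_s: 4.2
tcp_pos: [0.516, 0.1062, 0.2686]
eef_rot: [180.0, -0.0, -79.2]
contact_force: [-0.2, 0.3, 0.5]
gripper_width: 0.0006
```

Request:
carry_out(
  plan=[
    [[0,0,0.0004],[0,0,0],255],
    [[0,0,0.0003],[0,0,0],255],
    [[0,0,0],[0,0,0],255],
  ],
)

```text
time_s: 4.45
tcp_pos: [0.516, 0.1063, 0.2679]
eef_rot: [180.0, -0.0, -79.2]
contact_force: [0.9, 0.9, -0.3]
gripper_width: 0.0004
```

Request:
carry_out(
  plan=[
    [[0,0,0.0005],[0,0,0],255],
    [[0,0,0.0005],[0,0,0],255],
    [[0,0,0.0003],[0,0,0],255],
    [[0,0,0],[0,0,0],255],
  ],
)

```text
time_s: 4.78
tcp_pos: [0.516, 0.1062, 0.2665]
eef_rot: [180.0, -0.0, -79.2]
contact_force: [0.5, 0.1, 0.4]
gripper_width: 0.0007
```

Request:
carry_out(
  plan=[
    [[0,0,0.0003],[0,0,0],255],
    [[0,0,0],[0,0,0],255],
  ],
)

```text
time_s: 4.95
tcp_pos: [0.516, 0.1063, 0.2664]
eef_rot: [-180.0, 0.0, -79.2]
contact_force: [-0.6, 0.4, -0.3]
gripper_width: 0.0006
```

Request:
carry_out(
  plan=[
    [[0,0,0.0003],[0,0,0],255],
    [[0,0,0],[0,0,0],255],
  ],
)

```text
time_s: 5.12
tcp_pos: [0.5161, 0.1063, 0.2661]
eef_rot: [-180.0, 0.0, -79.2]
contact_force: [0.9, -0.2, 1.3]
gripper_width: 0.0004
```

Request:
carry_out(
  plan=[
    [[0,0,0.0002],[0,0,0],255],
    [[0,0,0],[0,0,0],255],
  ],
)

```text
time_s: 5.28
tcp_pos: [0.5161, 0.1063, 0.266]
eef_rot: [-180.0, 0.0, -79.2]
contact_force: [-0.6, 0.4, 0.9]
gripper_width: 0.0003
```

Request:
carry_out(
  plan=[
    [[0,0,0.0002],[0,0,0],255],
    [[0,0,0],[0,0,0],255],
  ],
)

```text
time_s: 5.45
tcp_pos: [0.5161, 0.1063, 0.2659]
eef_rot: [-180.0, 0.0, -79.2]
contact_force: [0.3, -0.1, 2.5]
gripper_width: 0.0004
```

Request:
carry_out(
  plan=[
    [[0,-0.001,0.0001],[0,0,0],255],
    [[0,-0.002,0],[0,0,0],255],
    [[0,-0.003,0],[0,0,0],255],
    [[0,-0.003,0],[0,0,0],255],
    [[0,-0.003,0],[0,0,0],255],
    [[0,-0.003,0],[0,0,0],255],
    [[0,-0.003,0],[0,0,0],255],
    [[0,-0.003,0],[0,0,0],255],
    [[0,-0.002,0],[0,0,0],255],
    [[0,-0.001,0],[0,0,0],255],
  ],
)

```text
time_s: 6.28
tcp_pos: [0.5407, 0.1113, 0.2663]
eef_rot: [-179.9, 0.0, -79.2]
contact_force: [-0.7, 1.5, 8.1]
gripper_width: 0.0007
```

```bash
python3 -c "
from h import *
go(-.059,.013,.088)
i=r.capture('scene');cv2.imwrite('pics/s2.png',cv2.resize(i[160:290,230:420,::-1],None,fx=4,fy=4,interpolation=cv2.INTER_CUBIC))"
```

```text
t 6.2833 rot [-179.8762    0.0256  -79.2123] cradle xy [-0.0933  0.0149] tip z 0.08830080740139035 F [-0.7157  1.5101  8.0581] tool delta mm [  2.2 -34.3   0.4] w 0.0007280300840734235
```

View pics/s2.png

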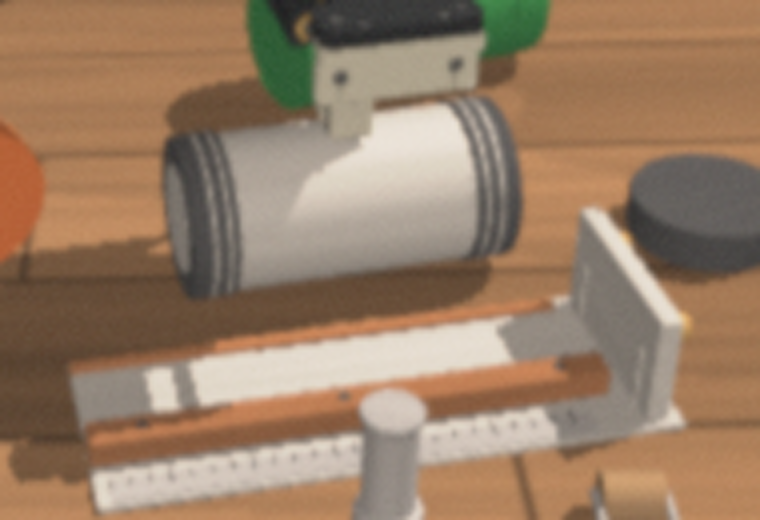

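```bash
python3 -c "
from h import *
q=lambda p,o:cr(ray('scene',(o[0]+(p[0]+.5)/4-.5,o[1]+(p[1]+.5)/4-.5),.045))
for o,P in(((235,165),[(172,97),(180,265),(440,65),(475,222)]),((230,160),[(195,132),(205,298),(480,97),(500,257)])):
    P=np.array(P,float);print(q((P[0]+P[1])/2,o),q((P[2]+P[3])/2,o))
# mask silhouettes: lower edge of dark caps
"
```

```text
[-0.1047 -0.0635] [-0.109   0.0993]
[-0.0904 -0.064 ] [-0.0937  0.1014]
```

Request:
carry_out(
  plan=[
    [[0,-0.001,-0.0001],[0,0,0],255],
    [[0,-0.002,0],[0,0,0],255],
    [[0,-0.003,0],[0,0,0],255],
    [[0,-0.003,0],[0,0,0],255],
    [[0,-0.003,0],[0,0,0],255],
    [[0,-0.002,0],[0,0,0],255],
    [[0,-0.001,0],[0,0,0],255],
  ],
)

```text
time_s: 6.92
tcp_pos: [0.5553, 0.1141, 0.2661]
eef_rot: [-179.9, 0.0, -79.2]
contact_force: [0.2, 1.4, 5.0]
gripper_width: 0.0005
```

Request:
carry_out(
  plan=[
    [[0,-0.001,0],[0,0,0],255],
    [[0,-0.002,0],[0,0,0],255],
    [[0,-0.003,0],[0,0,0],255],
    [[0,-0.002,0],[0,0,0],255],
    [[0,-0.001,0],[0,0,0],255],
    [[0,0,0],[0,0,0],255],
  ],
)

```text
time_s: 7.42
tcp_pos: [0.5636, 0.1154, 0.2657]
eef_rot: [-180.0, 0.0, -79.2]
contact_force: [-0.1, 3.3, 4.8]
gripper_width: 0.0007
```

Request:
carry_out(
  plan=[
    [[0,0,-0.0005],[0,0,0],255],
    [[0,0,-0.001],[0,0,0],255],
    [[0,0,-0.003],[0,0,0],255],
    [[0,0.006,-0.001],[0,0,0],255],
    [[0,0.008,0],[0,0,0],255],
    [[0,0.007,0.001],[0,0,0],255],
    [[0,0.003,0.0015],[0,0,0],255],
    [[0,0,0.0008],[0,0,0],255],
    [[0,0,0.0006],[0,0,0],255],
    [[0,0,0.0004],[0,0,0],255],
    [[0,0,0.0002],[0,0,0],255],
    [[0,0,0],[0,0,0],255],
  ],
)

```text
time_s: 8.42
tcp_pos: [0.5398, 0.1108, 0.2665]
eef_rot: [180.0, -0.0, -79.2]
contact_force: [-0.2, -0.3, -0.7]
gripper_width: 0.0001
```

```bash
cat >> h.py <<'E'
def tube(z=.045,tag=None):
    i=r.capture('scene');h=cv2.cvtColor(i,cv2.COLOR_RGB2HSV)
    m=((h[...,1]<75)&(h[...,2]>110)).astype('uint8');m[:150]=0
    if tag: cv2.imwrite(tag,i[:,:,::-1])
    return i,m
E
python3 -c "
from h import *
go(-.094,.015,.088)
i,m=tube(tag='pics/s3.png')
n,l,st,c=cv2.connectedComponentsWithStats(m)
for k in range(1,n):
    if st[k,4]>150: print(st[k],c[k])
cv2.imwrite('pics/s3c.png',cv2.resize(i[160:290,230:420,::-1],None,fx=4,fy=4,interpolation=cv2.INTER_CUBIC))
"
```

```text
t 8.4167 rot [179.995   -0.0023 -79.2415] cradle xy [-0.0943  0.0145] tip z 0.08852948321672599 F [-0.1755 -0.3489 -0.6549] tool delta mm [-0.5 -0.4  0.5] w 9.839732089021204e-05
[535 151  25  51 371] [547.2615 172.2399]
[ 286  167   74   69 3332] [322.3631 203.7314]
[  0 190  17  13 168] [  8.75   196.3988]
[  0 203  21  14 169] [ 10.8166 209.4379]
[ 247  212  155   89 4573] [331.8146 259.2528]
[ 473  293   87  104 1336] [514.6467 363.0524]
[257 294  27  21 185] [269.4162 303.6865]
[   0  307   68   83 4224] [ 27.7157 344.9669]
```

View pics/s3c.png

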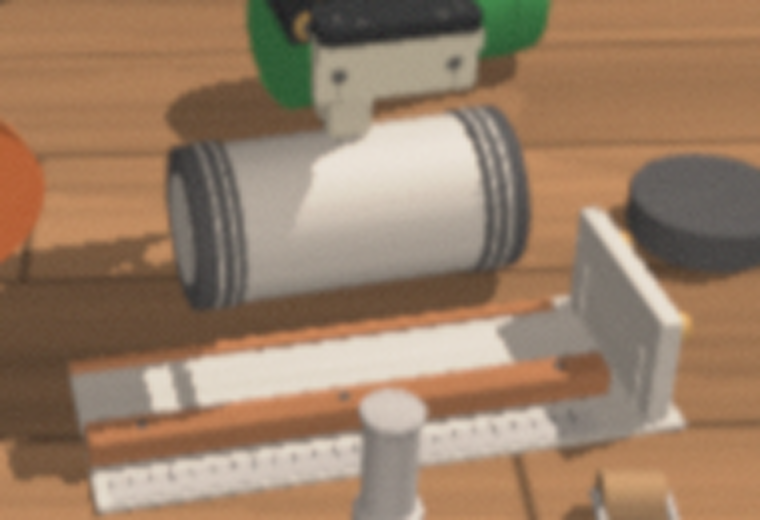

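Request:
carry_out(
  plan=[
    [[0,0,0.0003],[0,0,0],255],
    [[0,0,0.0002],[0,0,0],255],
    [[0,0,0],[0,0,0],255],
  ],
)

```text
time_s: 8.72
tcp_pos: [0.5397, 0.1108, 0.2662]
eef_rot: [-180.0, -0.0, -79.2]
contact_force: [0.1, 0.1, 0.2]
gripper_width: 0.0002
```

Request:
carry_out(
  plan=[
    [[0,0,0.0002],[0,0,0],255],
    [[0,0,0],[0,0,0],255],
  ],
)

```text
time_s: 8.88
tcp_pos: [0.5397, 0.1107, 0.2661]
eef_rot: [-180.0, 0.0, -79.2]
contact_force: [0.0, 0.7, 0.1]
gripper_width: 0.0001
```

Request:
carry_out(
  plan=[
    [[0,0,0.0003],[0,0,0],255],
    [[0,0,0],[0,0,0],255],
  ],
)

```text
time_s: 9.05
tcp_pos: [0.5397, 0.1108, 0.2659]
eef_rot: [-180.0, 0.0, -79.2]
contact_force: [-0.1, -0.1, 2.5]
gripper_width: 0.0003
```

Request:
carry_out(
  plan=[
    [[0,0,0.0002],[0,0,0],255],
    [[0,0,0],[0,0,0],255],
  ],
)

```text
time_s: 9.22
tcp_pos: [0.5397, 0.1108, 0.2657]
eef_rot: [-180.0, 0.0, -79.2]
contact_force: [0.1, 0.3, 3.0]
gripper_width: 0.0007
```

Request:
carry_out(
  plan=[
    [[0,-0.001,0],[0,0,0],255],
    [[0,-0.002,0],[0,0,0],255],
    [[-5e-05,-0.003,0],[0,0,0],255],
    [[-5e-05,-0.003,0],[0,0,0],255],
    [[-5e-05,-0.003,0],[0,0,0],255],
    [[-5e-05,-0.003,0],[0,0,0],255],
    [[-5e-05,-0.003,0],[0,0,0],255],
    [[-5e-05,-0.003,0],[0,0,0],255],
    [[-5e-05,-0.003,0],[0,0,0],255],
    [[-5e-05,-0.002,0],[0,0,0],255],
    [[0,-0.001,0],[0,0,0],255],
  ],
)

```text
time_s: 10.13
tcp_pos: [0.5671, 0.1165, 0.2663]
eef_rot: [-179.9, 0.0, -79.2]
contact_force: [-1.0, -0.4, 7.5]
gripper_width: 0.0007
```

Request:
carry_out(
  plan=[
    [[0,-0.001,0],[0,0,0],255],
    [[0,-0.002,0],[0,0,0],255],
    [[-5e-05,-0.003,0],[0,0,0],255],
    [[-5e-05,-0.003,0.0001],[0,0,0],255],
    [[-5e-05,-0.002,0],[0,0,0],255],
    [[0,-0.001,0],[0,0,0],255],
    [[0,0,0],[0,0,0],255],
  ],
)

```text
time_s: 10.72
tcp_pos: [0.5788, 0.1189, 0.2661]
eef_rot: [-179.9, 0.0, -79.2]
contact_force: [0.2, 0.6, 7.5]
gripper_width: 0.0005
```

Request:
carry_out(
  plan=[
    [[0,-0.001,0],[0,0,0],255],
    [[0,-0.002,0],[0,0,0],255],
    [[-5e-05,-0.003,0],[0,0,0],255],
    [[-5e-05,-0.002,0],[0,0,0],255],
    [[0,-0.001,0],[0,0,0],255],
    [[0,0,0],[0,0,0],255],
  ],
)

```text
time_s: 11.22
tcp_pos: [0.5873, 0.1206, 0.2657]
eef_rot: [-179.9, 0.0, -79.2]
contact_force: [-0.3, 0.8, 5.4]
gripper_width: 0.0004
```

```bash
python3 -c "
from h import *
go(-.09,.015,.088)
i,m=tube()
j=cv2.resize(i[160:290,230:420,::-1],None,fx=4,fy=4,interpolation=cv2.INTER_CUBIC);cv2.imwrite('pics/s4c.png',j)
q=lambda p,o=(230,160):cr(ray('scene',(o[0]+(p[0]+.5)/4-.5,o[1]+(p[1]+.5)/4-.5),.045))
print(q((205,225.5)),q((499,187.5)))"
```

```text
t 11.2167 rot [-179.9371    0.0102  -79.2283] cradle xy [-0.0458  0.0158] tip z 0.08767212875070407 F [-0.3467  0.8354  5.3628] tool delta mm [ 0.3 44.2 -0.4] w 0.0004426069360102536
[-0.0796 -0.0633] [-0.0821  0.1025]
```

View pics/s4c.png

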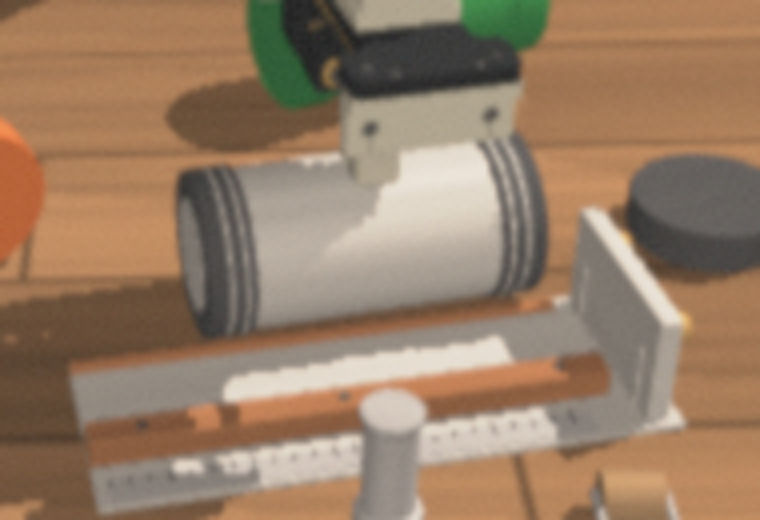

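Request:
carry_out(
  plan=[
    [[0,-0.001,0.0001],[0,0,0],255],
    [[0,-0.002,0],[0,0,0],255],
    [[-5e-05,-0.002,0.0001],[0,0,0],255],
    [[0,-0.001,0],[0,0,0],255],
    [[0,0,0],[0,0,0],255],
  ],
)

```text
time_s: 11.68
tcp_pos: [0.5929, 0.1216, 0.2652]
eef_rot: [-180.0, 0.0, -79.2]
contact_force: [-0.4, 0.2, 5.4]
gripper_width: 0.0007
```

Request:
carry_out(
  plan=[
    [[0,0,-0.0005],[0,0,0],255],
    [[0,0,-0.001],[0,0,0],255],
    [[0,0,-0.003],[0,0,0],255],
    [[0,0.007,-0.001],[0,0,0],255],
    [[0,0.01,0],[0,0,0],255],
    [[0,0.01,0.001],[0,0,0],255],
    [[0,0.004,0.0015],[0,0,0],255],
    [[0,0,0.0008],[0,0,0],255],
    [[0,0,0.0006],[0,0,0],255],
    [[0,0,0.0004],[0,0,0],255],
    [[0,0,0],[0,0,0],255],
  ],
)

```text
time_s: 12.6
tcp_pos: [0.5623, 0.1158, 0.2663]
eef_rot: [-180.0, 0.0, -79.2]
contact_force: [-0.9, 0.6, -0.2]
gripper_width: 0.0005
```

Request:
carry_out(
  plan=[
    [[0,0,0.0003],[0,0,0],255],
    [[0,0,0.0003],[0,0,0],255],
    [[0,0,0],[0,0,0],255],
  ],
)

```text
time_s: 12.85
tcp_pos: [0.5623, 0.1158, 0.2659]
eef_rot: [-180.0, -0.0, -79.2]
contact_force: [-1.2, 1.0, 1.7]
gripper_width: 0.0
```

Request:
carry_out(
  plan=[
    [[0,0,0.0002],[0,0,0],255],
    [[0,0,0],[0,0,0],255],
  ],
)

```text
time_s: 13.02
tcp_pos: [0.5623, 0.1158, 0.2658]
eef_rot: [-180.0, 0.0, -79.2]
contact_force: [-0.6, 0.0, 2.7]
gripper_width: 0.0003
```

Request:
carry_out(
  plan=[
    [[0,0,0.0002],[0,0,0],255],
    [[0,-0.001,0],[0,0,0],255],
    [[0,-0.001,0],[0,0,0],255],
    [[0,0,0],[0,0,0],255],
  ],
)

```text
time_s: 13.35
tcp_pos: [0.5642, 0.1161, 0.2655]
eef_rot: [-180.0, -0.0, -79.2]
contact_force: [1.0, 0.1, 3.5]
gripper_width: 0.0005
```

Request:
carry_out(
  plan=[
    [[0,-0.001,0],[0,0,0],255],
    [[0,-0.001,0],[0,0,0],255],
    [[0,0,0],[0,0,0],255],
  ],
)

```text
time_s: 13.6
tcp_pos: [0.5661, 0.1166, 0.2654]
eef_rot: [180.0, 0.0, -79.2]
contact_force: [-1.0, 0.6, 5.1]
gripper_width: 0.0001
```

Request:
carry_out(
  plan=[
    [[0,-0.001,0],[0,0,0],255],
    [[0,-0.001,0],[0,0,0],255],
    [[0,0,0],[0,0,0],255],
  ],
)

```text
time_s: 13.85
tcp_pos: [0.5682, 0.1171, 0.2657]
eef_rot: [-180.0, 0.0, -79.2]
contact_force: [-1.6, 0.9, 6.3]
gripper_width: 0.0004
```

Request:
carry_out(
  plan=[
    [[0,-0.001,0],[0,0,0],255],
    [[0,-0.001,-0.0001],[0,0,0],255],
    [[0,0,0],[0,0,0],255],
  ],
)

```text
time_s: 14.1
tcp_pos: [0.5703, 0.1177, 0.2661]
eef_rot: [-179.9, 0.0, -79.2]
contact_force: [-2.2, 2.3, 8.8]
gripper_width: 0.0002
```

Request:
carry_out(
  plan=[
    [[0,-0.001,-0.0003],[0,0,0],255],
    [[0,-0.001,-0.0003],[0,0,0],255],
    [[0,0,0],[0,0,0],255],
  ],
)

```text
time_s: 14.35
tcp_pos: [0.572, 0.1181, 0.2665]
eef_rot: [-180.0, 0.0, -79.2]
contact_force: [-3.8, 3.9, 8.2]
gripper_width: 0.0003
```

Request:
carry_out(
  plan=[
    [[-0.0002,-0.001,-0.0003],[0,0,0],255],
    [[-0.0002,-0.001,-0.0003],[0,0,0],255],
    [[-0.0001,-0.001,-0.0003],[0,0,0],255],
    [[0,0,0],[0,0,0],255],
  ],
)

```text
time_s: 14.68
tcp_pos: [0.5748, 0.1189, 0.2674]
eef_rot: [-180.0, 0.0, -79.2]
contact_force: [-3.9, 2.5, 7.8]
gripper_width: 0.0002
```

Request:
carry_out(
  plan=[
    [[-0.0001,-0.001,-0.0003],[0,0,0],255],
    [[-0.0001,-0.001,-0.00025],[0,0,0],255],
    [[-0.0001,-0.001,-0.0003],[0,0,0],255],
    [[-0.0001,-0.001,-0.00025],[0,0,0],255],
  ],
)

```text
time_s: 15.02
tcp_pos: [0.5785, 0.1198, 0.2685]
eef_rot: [-180.0, -0.0, -79.2]
contact_force: [-3.1, 0.2, 9.0]
gripper_width: 0.0005
```

Request:
carry_out(
  plan=[
    [[0,-0.001,-0.0003],[0,0,0],255],
    [[0,-0.001,-0.0003],[0,0,0],255],
    [[0,-0.001,-0.00025],[0,0,0],255],
    [[-0.0001,-0.001,-0.00025],[0,0,0],255],
  ],
)

```text
time_s: 15.35
tcp_pos: [0.5825, 0.1206, 0.2696]
eef_rot: [-180.0, -0.0, -79.2]
contact_force: [-2.5, 0.1, 7.6]
gripper_width: 0.0006
```

Request:
carry_out(
  plan=[
    [[0,-0.001,-0.00022],[0,0,0],255],
    [[0,-0.001,-0.00022],[0,0,0],255],
    [[0,-0.001,-0.00022],[0,0,0],255],
    [[0,-0.001,-0.00022],[0,0,0],255],
  ],
)

```text
time_s: 15.68
tcp_pos: [0.5865, 0.1213, 0.2705]
eef_rot: [-180.0, -0.0, -79.2]
contact_force: [-2.2, -1.1, 6.6]
gripper_width: 0.0004
```

Request:
carry_out(
  plan=[
    [[0.0001,-0.001,-0.00015],[0,0,0],255],
    [[0,-0.001,-0.00018],[0,0,0],255],
    [[0,-0.001,-0.00017],[0,0,0],255],
    [[0,-0.001,-0.00017],[0,0,0],255],
  ],
)

```text
time_s: 16.02
tcp_pos: [0.5906, 0.122, 0.2712]
eef_rot: [-180.0, -0.0, -79.2]
contact_force: [-1.9, 0.5, 6.9]
gripper_width: 0.0005
```

Request:
carry_out(
  plan=[
    [[0,-0.001,-0.00013],[0,0,0],255],
    [[0,-0.001,-0.00013],[0,0,0],255],
    [[0,-0.001,-0.00013],[0,0,0],255],
    [[0,-0.001,-0.00013],[0,0,0],255],
  ],
)

```text
time_s: 16.35
tcp_pos: [0.5946, 0.1228, 0.2718]
eef_rot: [-180.0, -0.0, -79.2]
contact_force: [-1.4, -0.4, 7.7]
gripper_width: 0.0006
```

Request:
carry_out(
  plan=[
    [[0,-0.001,-0.00011],[0,0,0],255],
    [[0,-0.001,-0.00011],[0,0,0],255],
    [[0,-0.001,-0.0001],[0,0,0],255],
    [[0,-0.001,-0.0001],[0,0,0],255],
  ],
)

```text
time_s: 16.68
tcp_pos: [0.5986, 0.1235, 0.2723]
eef_rot: [-179.9, -0.0, -79.2]
contact_force: [-1.0, -0.4, 7.4]
gripper_width: 0.0004
```

Request:
carry_out(
  plan=[
    [[0,-0.001,-7e-05],[0,0,0],255],
    [[0,-0.001,-7e-05],[0,0,0],255],
    [[0,-0.001,-6e-05],[0,0,0],255],
    [[0,-0.001,-5e-05],[0,0,0],255],
  ],
)

```text
time_s: 17.02
tcp_pos: [0.6026, 0.1243, 0.2725]
eef_rot: [-179.9, -0.0, -79.2]
contact_force: [-0.7, 0.4, 7.0]
gripper_width: 0.0005
```

Request:
carry_out(
  plan=[
    [[0,-0.001,-3e-05],[0,0,0],255],
    [[0,-0.001,-3e-05],[0,0,0],255],
    [[0,-0.001,-2e-05],[0,0,0],255],
    [[0,-0.001,-1e-05],[0,0,0],255],
  ],
)

```text
time_s: 17.35
tcp_pos: [0.6066, 0.1251, 0.2727]
eef_rot: [-179.9, -0.0, -79.2]
contact_force: [-0.6, -0.0, 7.4]
gripper_width: 0.0001
```

Request:
carry_out(
  plan=[
    [[0,-0.001,0],[0,0,0],255],
    [[0,-0.001,0],[0,0,0],255],
    [[0,-0.001,1e-05],[0,0,0],255],
    [[0,-0.001,1e-05],[0,0,0],255],
  ],
)

```text
time_s: 17.68
tcp_pos: [0.6106, 0.1258, 0.2727]
eef_rot: [-179.9, -0.0, -79.2]
contact_force: [0.4, -0.8, 6.6]
gripper_width: 0.0005
```

Request:
carry_out(
  plan=[
    [[0,-0.001,2e-05],[0,0,0],255],
    [[0,-0.001,3e-05],[0,0,0],255],
    [[0,-0.001,3e-05],[0,0,0],255],
    [[0,-0.001,4e-05],[0,0,0],255],
  ],
)

```text
time_s: 18.02
tcp_pos: [0.6145, 0.1265, 0.2726]
eef_rot: [-179.9, -0.0, -79.2]
contact_force: [-0.3, -0.7, 6.0]
gripper_width: 0.0003
```

Request:
carry_out(
  plan=[
    [[0,-0.001,5e-05],[0,0,0],255],
    [[0,-0.001,5e-05],[0,0,0],255],
    [[0,-0.001,6e-05],[0,0,0],255],
    [[0,-0.001,6e-05],[0,0,0],255],
  ],
)

```text
time_s: 18.35
tcp_pos: [0.6185, 0.1273, 0.2723]
eef_rot: [-179.9, -0.0, -79.2]
contact_force: [0.2, -0.8, 6.2]
gripper_width: 0.0008
```

Request:
carry_out(
  plan=[
    [[0,-0.001,6e-05],[0,0,0],255],
    [[0,-0.001,7e-05],[0,0,0],255],
    [[0,-0.001,7e-05],[0,0,0],255],
    [[0,-0.001,8e-05],[0,0,0],255],
  ],
)

```text
time_s: 18.68
tcp_pos: [0.6224, 0.1281, 0.272]
eef_rot: [-179.9, -0.0, -79.2]
contact_force: [0.7, 1.3, 6.5]
gripper_width: 0.0005
```

Request:
carry_out(
  plan=[
    [[0,-0.001,9e-05],[0,0,0],255],
    [[0,-0.001,9e-05],[0,0,0],255],
    [[0,-0.001,9e-05],[0,0,0],255],
    [[0,-0.001,9e-05],[0,0,0],255],
  ],
)

```text
time_s: 19.02
tcp_pos: [0.6268, 0.129, 0.2724]
eef_rot: [-179.8, -0.0, -79.2]
contact_force: [1.3, -0.4, 8.6]
gripper_width: 0.0003
```

Request:
carry_out(
  plan=[
    [[0,-0.001,0],[0,0,0],255],
    [[0,-0.001,0],[0,0,0],255],
    [[0,0,0],[0,0,0],255],
  ],
)

```text
time_s: 19.27
tcp_pos: [0.6288, 0.1293, 0.2723]
eef_rot: [-179.8, -0.0, -79.2]
contact_force: [0.7, 0.3, 8.5]
gripper_width: 0.0003
```

```bash
python3 -c "
from h import *
go(-.02,.015,.095)
i,m=tube()
cv2.imwrite('pics/s5c.png',cv2.resize(i[150:290,230:420,::-1],None,fx=4,fy=4,interpolation=cv2.INTER_CUBIC))"
```

```text
t 19.2667 rot [-179.8158   -0.0006  -79.2028] cradle xy [-0.0034  0.017 ] tip z 0.09426528337695966 F [0.7426 0.2607 8.5388] tool delta mm [ 1.9 16.6 -0.8] w 0.00025869465611606465
```

View pics/s5c.png

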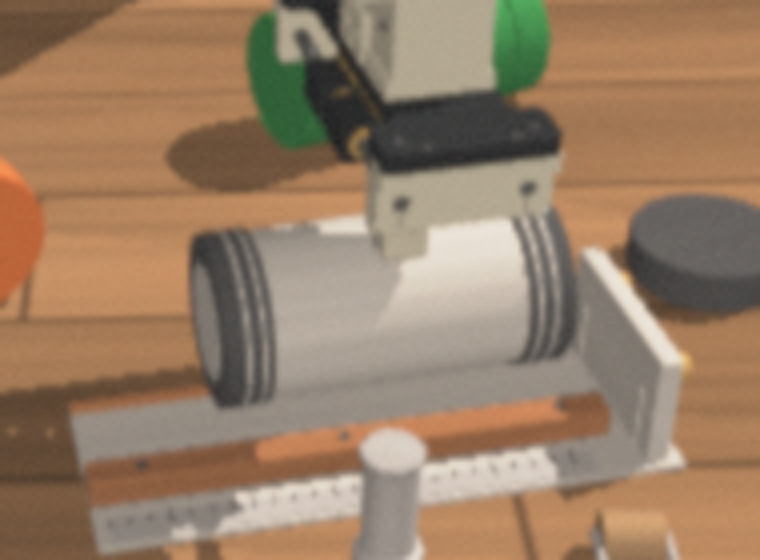

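Request:
carry_out(
  plan=[
    [[0,-0.001,0],[0,0,0],255],
    [[0,-0.001,0],[0,0,0],255],
    [[0,-0.001,0],[0,0,0],255],
    [[0,0,0],[0,0,0],255],
  ],
)

```text
time_s: 19.65
tcp_pos: [0.6316, 0.1299, 0.272]
eef_rot: [-179.8, 0.0, -79.2]
contact_force: [0.2, -0.4, 7.7]
gripper_width: 0.0002
```

Request:
carry_out(
  plan=[
    [[0,-0.001,3e-05],[0,0,0],255],
    [[0,-0.001,3e-05],[0,0,0],255],
    [[0,-0.001,3e-05],[0,0,0],255],
    [[0,0,0],[0,0,0],255],
  ],
)

```text
time_s: 19.98
tcp_pos: [0.6345, 0.1304, 0.2717]
eef_rot: [-179.9, 0.0, -79.2]
contact_force: [2.2, 0.6, 5.8]
gripper_width: 0.0004
```

Request:
carry_out(
  plan=[
    [[0,-0.001,0],[0,0,0],255],
    [[0,-0.001,0],[0,0,0],255],
    [[0,-0.001,0],[0,0,0],255],
    [[0,0,0],[0,0,0],255],
  ],
)

```text
time_s: 20.32
tcp_pos: [0.6372, 0.1309, 0.2713]
eef_rot: [-179.9, -0.0, -79.2]
contact_force: [1.4, -0.2, 5.3]
gripper_width: 0.0004
```

Request:
carry_out(
  plan=[
    [[0,-0.001,0],[0,0,0],255],
    [[0,-0.001,0],[0,0,0],255],
    [[0,-0.001,0],[0,0,0],255],
    [[0,0,0],[0,0,0],255],
  ],
)

```text
time_s: 20.65
tcp_pos: [0.6398, 0.1314, 0.2709]
eef_rot: [-180.0, -0.0, -79.2]
contact_force: [0.9, 0.4, 5.3]
gripper_width: 0.0005
```

Request:
carry_out(
  plan=[
    [[0,-0.001,0],[0,0,0],255],
    [[0,-0.0015,0],[0,0,0],255],
    [[0,-0.0015,0],[0,0,0],255],
    [[0,-0.001,0],[0,0,0],255],
    [[0,0,0],[0,0,0],255],
  ],
)

```text
time_s: 21.07
tcp_pos: [0.6443, 0.1322, 0.2702]
eef_rot: [179.9, -0.0, -79.3]
contact_force: [0.8, 0.3, -0.1]
gripper_width: 0.0006
```

```bash
python3 -c "
from h import *
go(0,.015,.095)
i,m=tube()
a=cv2.imread('pics/s5c.png');b=cv2.resize(i[150:290,230:420,::-1],None,fx=4,fy=4,interpolation=cv2.INTER_CUBIC);cv2.imwrite('pics/s6c.png',b)
# vertical dark->wood profile at the left cap and right cap
for n,k in(('a',a),('b',b)):
  g=cv2.cvtColor(k,cv2.COLOR_BGR2HSV)
  for u in (240,262,545):print(n,u,g[216:430:8,u,1].tolist())
"
```

```text
t 21.0667 rot [179.9227  -0.0078 -79.2518] cradle xy [0.0123 0.0171] tip z 0.09217640154092072 F [ 0.7683  0.3056 -0.1406] tool delta mm [ 2.  12.3 -2.8] w 0.0006368322439137787
a 240 [126, 119, 52, 25, 21, 19, 19, 27, 27, 29, 27, 24, 20, 23, 17, 18, 16, 16, 13, 14, 18, 18, 15, 17, 29, 29, 31]
a 262 [123, 113, 46, 31, 30, 32, 30, 26, 25, 22, 25, 25, 31, 28, 27, 26, 27, 27, 25, 28, 26, 23, 28, 28, 29, 32, 31]
a 545 [26, 29, 30, 27, 26, 24, 19, 18, 22, 23, 30, 31, 26, 25, 25, 20, 21, 19, 30, 32, 32, 35, 35, 109, 142, 142, 139]
b 240 [125, 124, 124, 56, 29, 23, 20, 27, 30, 29, 27, 21, 22, 18, 13, 10, 13, 16, 13, 13, 16, 13, 17, 7, 12, 23, 32]
b 262 [125, 123, 125, 72, 34, 30, 26, 23, 22, 27, 27, 30, 28, 25, 26, 24, 21, 22, 17, 21, 18, 19, 19, 29, 22, 30, 33]
b 545 [45, 47, 47, 35, 21, 23, 28, 30, 28, 30, 31, 29, 26, 22, 28, 26, 28, 26, 22, 24, 33, 32, 33, 112, 141, 143, 136]
```

Request:
carry_out(
  plan=[
    [[0,0,-0.001],[0,0,0],255],
    [[0,0,-0.005],[0,0,0],255],
    [[0,0,-0.015],[0,0,0],255],
    [[0,0,-0.03],[0,0,0],255],
    [[0,0,-0.03],[0,0,0],255],
    [[0,0,-0.01],[0,0,0],255],
    [[0,0,0],[0,0,0],255],
  ],
)

```text
time_s: 21.7
tcp_pos: [0.6451, 0.1324, 0.3663]
eef_rot: [-179.6, 0.1, -79.2]
contact_force: [0.1, 0.2, 0.9]
gripper_width: 0.0004
```

```bash
python3 -c "
from h import *
i,m=tube()
b=cv2.resize(i[150:290,230:420,::-1],None,fx=4,fy=4,interpolation=cv2.INTER_CUBIC);cv2.imwrite('pics/s7c.png',b)
g=cv2.cvtColor(b,cv2.COLOR_BGR2HSV)
for u in (240,262,545):print(u,g[216:430:8,u,1].tolist())
print(r.get_state()['joints'])
C=np.append(CX,0);Yv=np.append(CY,0);o=np.append(O,0)
q=lambda *c:(o+c[0]*C+c[1]*Yv+[0,0,c[2]])
# expected top silhouette of seated caps (y=-.07..)
cam=np.array([1.331,.033,.545])
for y in (-.06,.09):
  for ax,z in((0,.048),(-.016,.0515)):
    a=[q(ax+.045*np.cos(t),y,z+.045*np.sin(t)) for t in np.linspace(0,6.28,200)]
    p=(proj('scene',a)-[230,150])*4;print(y,ax,p[p[:,1].argmin()],p[p[:,1].argmax()])
"
```

```text
240 [125, 122, 123, 127, 122, 66, 24, 30, 31, 29, 26, 22, 20, 13, 10, 13, 13, 16, 16, 13, 17, 17, 7, 18, 15, 15, 12]
262 [124, 123, 125, 125, 124, 66, 29, 26, 29, 32, 31, 30, 28, 26, 18, 20, 18, 20, 20, 23, 27, 28, 28, 25, 28, 24, 21]
545 [101, 29, 32, 27, 21, 29, 32, 31, 24, 23, 23, 25, 25, 30, 29, 28, 27, 28, 25, 22, 28, 18, 32, 93, 137, 139, 138]
[ 28.5531  20.4081  -4.9653   0.0044 -64.4235 -17.7893]
-0.06 0 [230.1298 254.0439] [253.2487 434.3123]
-0.06 -0.016 [224.0238 231.3348] [245.8513 409.0972]
0.09 0 [519.0746 219.4051] [541.5012 395.0331]
0.09 -0.016 [508.873  197.6976] [530.0517 370.9722]
```

Request:
carry_out(
  plan=[
    [[0,0,0],[0,0,-7.1],255],
    [[0,0,0],[0,0,-7.1],255],
    [[0,0,0],[0,0,-7.1],255],
    [[0,0,0],[0,0,-7.1],255],
    [[0,0,0],[0,0,-7.1],255],
    [[0,0,0],[0,0,-7.1],255],
    [[0,0,0],[0,0,-7.1],255],
    [[0,0,0],[0,0,-7.1],255],
    [[0,0,0],[0,0,-7.1],255],
    [[0,0,0],[0,0,-7.1],255],
    [[0,0,0],[0,0,-7.1],255],
    [[0,0,0],[0,0,-7.1],255],
  ],
)

```text
time_s: 22.75
tcp_pos: [0.644, 0.1321, 0.3605]
eef_rot: [180.0, 0.1, 6.3]
contact_force: [-0.7, -0.1, 1.3]
gripper_width: 0.0002
```

Request:
carry_out(
  plan=[
    [[0,0,0],[0,0,-4.2],255],
    [[0,0,0],[0,0,0],255],
  ],
)

```text
time_s: 22.92
tcp_pos: [0.644, 0.1322, 0.3606]
eef_rot: [180.0, 0.1, 10.3]
contact_force: [-0.4, -0.0, 0.0]
gripper_width: 0.0005
```

```bash
python3 -c "
from h import *
go(0,-.125,.12)
i=r.capture('top');cv2.imwrite('pics/t2.png',i[:,:,::-1])
i=r.capture('scene');b=cv2.resize(i[150:290,230:420,::-1],None,fx=4,fy=4,interpolation=cv2.INTER_CUBIC);g=cv2.cvtColor(b,cv2.COLOR_BGR2HSV)
# free-end (left) silhouette: first low-saturation column on rows around axis
for v in range(300,400,10):
  row=g[v,150:300,1]<60; print(v,150+int(np.argmax(row)))
C=np.append(CX,0);Yv=np.append(CY,0);o=np.append(O,0)
for c in(-.070,-.075,-.080):
  a=[o+.045*np.cos(t)*C+c*Yv+[0,0,.048+.045*np.sin(t)] for t in np.linspace(0,6.28,200)]
  p=(proj('scene',a)-[230,150])*4;print(c,p[p[:,0].argmin()])
"
```

```text
t 22.9167 rot [179.9827   0.1254  10.3422] cradle xy [0.012  0.0171] tip z 0.18258078639501135 F [-0.3873 -0.0255  0.0402] tool delta mm [-12.2 142.1  62.7] w 0.0005399518026064039
300 202
310 202
320 202
330 203
340 204
350 205
360 207
370 209
380 210
390 212
-0.07 [203.6004 290.8302]
-0.075 [194.1008 289.8776]
-0.08 [184.5784 291.0474]
```

Request:
carry_out(
  plan=[
    [[-0.002,0.018,0],[0,0,0],255],
    [[-0.002,0.025,0],[0,0,0],255],
    [[-0.002,0.025,0.004],[0,0,0],255],
    [[-0.002,0.025,0.01],[0,0,0],255],
    [[-0.002,0.025,0.015],[0,0,0],255],
    [[-0.002,0.019,0.025],[0,0,0],255],
    [[0,0,0.03],[0,0,0],255],
    [[0,0,0.025],[0,0,0],255],
    [[0,0,0.015],[0,0,0],255],
    [[0,0,0.008],[0,0,0],255],
    [[0,0,0],[0,0,0],255],
    [[0,0,0],[0,0,0],255],
  ],
)

```text
time_s: 24.02
tcp_pos: [0.657, -0.0046, 0.2301]
eef_rot: [180.0, 0.0, 10.1]
contact_force: [0.2, 0.7, 1.4]
gripper_width: 0.0003
```

```bash
python3 -c "
from h import *
go(0,-.1,.042)"
```

```text
t 24.0167 rot [179.9829   0.0115  10.1183] cradle xy [ 0.0006 -0.1198] tip z 0.05209538294111987 F [0.2367 0.6595 1.3632] tool delta mm [ -0.6 -19.8  10.1] w 0.00033102283538476195
```

Lower 9 mm more, approach quickly to about 10 mm off, then go slowly.

Request:
carry_out(
  plan=[
    [[0,-0.003,0.005],[0,0,0],255],
    [[0,-0.005,0.004],[0,0,0],255],
    [[0,-0.005,0],[0,0,0],255],
    [[0,-0.001,0],[0,0,0],255],
    [[0,-0.0007,0],[0,0,0],255],
    [[0,-0.0007,0],[0,0,0],255],
    [[0,-0.0007,0],[0,0,0],255],
    [[0,-0.0007,0],[0,0,0],255],
    [[0,-0.0007,0],[0,0,0],255],
  ],
)

```text
time_s: 24.77
tcp_pos: [0.6537, 0.0125, 0.221]
eef_rot: [-180.0, -0.0, 10.2]
contact_force: [-0.3, -0.0, -0.0]
gripper_width: 0.0004
```

Request:
carry_out(
  plan=[
    [[0,-0.0007,0],[0,0,0],255],
    [[0,-0.0007,0],[0,0,0],255],
    [[0,-0.0007,0],[0,0,0],255],
    [[0,-0.0007,0],[0,0,0],255],
    [[0,-0.0007,0],[0,0,0],255],
    [[0,-0.0007,0],[0,0,0],255],
  ],
)

```text
time_s: 25.27
tcp_pos: [0.6529, 0.0167, 0.2209]
eef_rot: [-180.0, -0.0, 10.2]
contact_force: [0.6, -0.1, -0.1]
gripper_width: 0.0007
```

Request:
carry_out(
  plan=[
    [[0,-0.0007,0],[0,0,0],255],
    [[0,-0.0007,0],[0,0,0],255],
    [[0,-0.0007,0],[0,0,0],255],
    [[0,-0.0007,0],[0,0,0],255],
    [[0,-0.0007,0],[0,0,0],255],
    [[0,-0.0007,0],[0,0,0],255],
  ],
)

```text
time_s: 25.77
tcp_pos: [0.6521, 0.0207, 0.2209]
eef_rot: [180.0, 0.0, 10.2]
contact_force: [0.1, -1.6, -0.4]
gripper_width: 0.0001
```

Request:
carry_out(
  plan=[
    [[0,-0.0007,0],[0,0,0],255],
    [[0,-0.0007,0],[0,0,0],255],
    [[0,-0.0007,0],[0,0,0],255],
    [[0,-0.0007,0],[0,0,0],255],
    [[0,-0.0007,0],[0,0,0],255],
    [[0,-0.0007,0],[0,0,0],255],
  ],
)

```text
time_s: 26.27
tcp_pos: [0.6514, 0.025, 0.2209]
eef_rot: [-180.0, 0.0, 10.2]
contact_force: [0.6, -1.9, 0.0]
gripper_width: 0.0004
```

Request:
carry_out(
  plan=[
    [[0,-0.0007,0],[0,0,0],255],
    [[0,-0.0007,0],[0,0,0],255],
    [[0,-0.0007,0],[0,0,0],255],
    [[0,-0.0007,0],[0,0,0],255],
    [[0,-0.0007,0],[0,0,0],255],
    [[0,-0.0007,0],[0,0,0],255],
  ],
)

```text
time_s: 26.77
tcp_pos: [0.6507, 0.0291, 0.2209]
eef_rot: [180.0, 0.0, 10.2]
contact_force: [-0.4, -2.0, -0.0]
gripper_width: 0.0003
```

```bash
python3 -c "
from h import *
go(0,-.076,.042)"
```

```text
t 26.7667 rot [179.9992   0.0035  10.1616] cradle xy [ 0.0004 -0.0855] tip z 0.04287828233976784 F [-0.4465 -1.9911 -0.0482] tool delta mm [-0.4 -9.5  0.9] w 0.00025852574353244363
```

Request:
carry_out(
  plan=[
    [[0,-0.0007,0],[0,0,0],255],
    [[0,-0.0007,0],[0,0,0],255],
    [[0,-0.0007,0],[0,0,0],255],
    [[0,-0.0007,0],[0,0,0],255],
    [[0,-0.0007,0],[0,0,0],255],
    [[0,-0.0007,0],[0,0,0],255],
  ],
)

```text
time_s: 27.27
tcp_pos: [0.6499, 0.0333, 0.2209]
eef_rot: [180.0, 0.0, 10.2]
contact_force: [0.4, -2.6, 0.2]
gripper_width: 0.0003
```

Request:
carry_out(
  plan=[
    [[0,-0.0005,0],[0,0,0],255],
    [[0,-0.0003,0],[0,0,0],255],
    [[0,-0.0003,0],[0,0,0],255],
    [[0,-0.0003,0],[0,0,0],255],
  ],
)

```text
time_s: 27.6
tcp_pos: [0.6497, 0.0346, 0.2209]
eef_rot: [180.0, 0.0, 10.2]
contact_force: [0.4, -0.9, 0.1]
gripper_width: 0.0004
```

Request:
carry_out(
  plan=[
    [[0,-0.0003,0],[0,0,0],255],
    [[0,-0.0003,0],[0,0,0],255],
    [[0,-0.0003,0],[0,0,0],255],
  ],
)

```text
time_s: 27.85
tcp_pos: [0.6495, 0.0355, 0.2209]
eef_rot: [180.0, 0.0, 10.2]
contact_force: [0.2, -2.1, 0.4]
gripper_width: 0.0005
```

Request:
carry_out(
  plan=[
    [[0,-0.0003,0],[0,0,0],255],
    [[0,-0.0003,0],[0,0,0],255],
    [[0,-0.0003,0],[0,0,0],255],
  ],
)

```text
time_s: 28.1
tcp_pos: [0.6494, 0.0364, 0.2209]
eef_rot: [180.0, 0.0, 10.2]
contact_force: [-0.4, -1.8, -0.3]
gripper_width: 0.0003
```

Request:
carry_out(
  plan=[
    [[0,-0.0003,0],[0,0,0],255],
    [[0,-0.0003,0],[0,0,0],255],
  ],
)

```text
time_s: 28.27
tcp_pos: [0.6493, 0.037, 0.2209]
eef_rot: [180.0, -0.0, 10.2]
contact_force: [-0.1, -1.9, -0.2]
gripper_width: 0.0004
```

Request:
carry_out(
  plan=[
    [[0,-0.0003,0],[0,0,0],255],
    [[0,-0.0003,0],[0,0,0],255],
    [[0,-0.0002,0],[0,0,0],255],
  ],
)

```text
time_s: 28.52
tcp_pos: [0.6491, 0.0378, 0.2209]
eef_rot: [180.0, 0.0, 10.2]
contact_force: [0.8, -1.1, -0.1]
gripper_width: 0.0008
```

Request:
carry_out(
  plan=[
    [[0,-0.0003,0],[0,0,0],255],
    [[0,-0.0003,0],[0,0,0],255],
    [[0,-0.0002,0],[0,0,0],255],
  ],
)

```text
time_s: 28.77
tcp_pos: [0.6489, 0.0381, 0.2209]
eef_rot: [180.0, 0.0, 10.2]
contact_force: [-0.2, -6.0, 0.8]
gripper_width: 0.0002
```

Request:
carry_out(
  plan=[
    [[0,-0.0003,0],[0,0,0],255],
    [[0,-0.0002,0],[0,0,0],255],
    [[0,-0.0002,0],[0,0,0],255],
  ],
)

```text
time_s: 29.02
tcp_pos: [0.6486, 0.0383, 0.2209]
eef_rot: [179.9, 0.1, 10.1]
contact_force: [0.3, -7.8, 1.4]
gripper_width: 0.0008
```

Force rose to 6–8 N and the motion stopped, so the tube is against the end stop. I'll release, back off along y and lift.

Request:
carry_out(
  plan=[
    [[0,0,0],[0,0,0],255],
    [[0,0.0006,0],[0,0,0],255],
    [[0,0.0007,0],[0,0,0],255],
    [[0,0.004,0],[0,0,0],255],
    [[0,0.01,0],[0,0,0],255],
    [[0,0.01,0],[0,0,0],255],
    [[0,0.01,-0.01],[0,0,0],255],
    [[0,0,-0.03],[0,0,0],255],
    [[0,0,-0.03],[0,0,0],255],
    [[0,0.02,-0.03],[0,0,0],255],
    [[0,0.03,-0.02],[0,0,0],255],
    [[0,0.02,0],[0,0,0],255],
  ],
)

```text
time_s: 30.02
tcp_pos: [0.6689, -0.0667, 0.348]
eef_rot: [179.9, -0.5, 10.2]
contact_force: [0.6, 0.8, 0.8]
gripper_width: 0.0004
```

Request:
carry_out(
  plan=[
    [[0,0.02,0],[0,0,0],255],
    [[0,0.03,0],[0,0,0],255],
    [[0,0.03,0],[0,0,0],255],
    [[0,0.03,0],[0,0,0],255],
    [[0,0.02,0],[0,0,0],255],
    [[0,0,0],[0,0,0],255],
  ],
)

```text
time_s: 30.52
tcp_pos: [0.6902, -0.1972, 0.3413]
eef_rot: [180.0, -0.0, 9.9]
contact_force: [-0.1, -0.4, -0.9]
gripper_width: 0.0006
```

```bash
python3 -c "
from h import *
s=r.get_state();print(s['time_s'],s['contact_force'],s['tcp_pos'])
i=r.capture('scene')[:,:,::-1];t=r.capture('top')[:,:,::-1]
a=cv2.resize(i[150:290,230:430],(800,560)) if 0 else cv2.resize(i[160:300,230:430],None,fx=2,fy=2)
b=cv2.resize(t[90:270,160:360],None,fx=2,fy=2)
H=np.zeros((360,800,3),np.uint8);H[:280,:400]=a;H[:360,400:]=b
cv2.imwrite('pics/final.png',H)
for n,a,b in(('scene',cv2.imread('pics/scene0.png'),i),('top',cv2.imread('pics/top0.png'),t)):
  d=(np.abs(a.astype(int)-b).max(2)>40).astype('uint8');k,l,st,c=cv2.connectedComponentsWithStats(d)
  print(n,[st[j].tolist() for j in range(1,k) if st[j,4]>25])
"
```

```text
30.5167 [-0.0662 -0.3917 -0.9288] [ 0.6902 -0.1972  0.3413]
scene [[68, 0, 73, 8, 344], [247, 0, 44, 51, 1753], [310, 0, 24, 96, 1360], [478, 0, 73, 78, 2162], [78, 7, 47, 7, 209], [0, 8, 197, 316, 20854], [283, 13, 25, 89, 965], [553, 32, 7, 9, 44], [555, 41, 5, 11, 30], [230, 52, 16, 44, 507], [488, 58, 6, 18, 42], [195, 122, 44, 15, 474], [341, 140, 24, 18, 261], [165, 146, 122, 27, 706], [121, 153, 62, 9, 216], [224, 159, 69, 23, 913], [243, 165, 217, 101, 9444], [0, 177, 11, 10, 67], [7, 191, 9, 10, 60], [13, 204, 8, 10, 55], [290, 229, 6, 11, 51], [382, 232, 5, 13, 28], [45, 341, 20, 35, 225], [0, 394, 17, 3, 29]]
top [[48, 0, 512, 402, 80266], [392, 0, 10, 12, 99], [464, 76, 11, 6, 27], [456, 292, 47, 128, 4252], [240, 381, 211, 39, 3115], [242, 385, 8, 16, 74], [258, 406, 19, 2, 30], [467, 413, 7, 7, 41], [352, 416, 24, 4, 56]]
```

View pics/final.png

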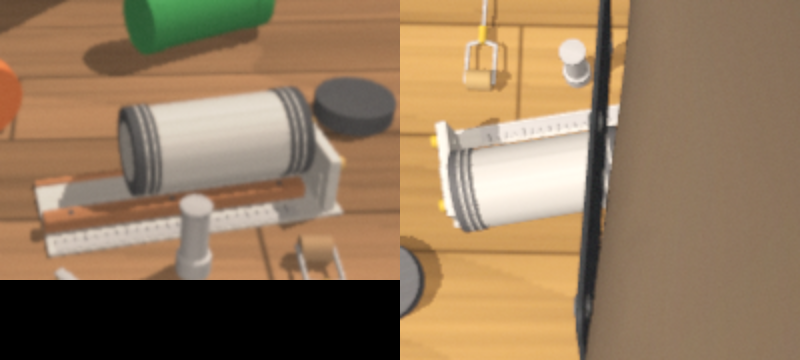

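The tube sits in the trough with its +y cap touching the stop, at about (455,165) in the right-hand panel. The stacker, bobbin and spare cap haven't moved. I'll do one numeric check of the free end, then hand in.

```bash
python3 -c "
from h import *
i=r.capture('scene');b=cv2.resize(i[150:290,230:420,::-1],None,fx=4,fy=4,interpolation=cv2.INTER_CUBIC);g=cv2.cvtColor(b,cv2.COLOR_BGR2HSV)
for v in (280,290,300,310): print(v,180+int(np.argmax(g[v,180:300,1]<60)))
C=np.append(CX,0);Yv=np.append(CY,0);o=np.append(O,0)
for c in(-.050,-.055,-.060):
  a=[o+.045*np.cos(t)*C+c*Yv+[0,0,.048+.045*np.sin(t)] for t in np.linspace(0,6.28,200)]
  p=(proj('scene',a)-[230,150])*4;print(c,p[p[:,0].argmin()])
print(r.close_job())"
```

```text
280 240
290 239
300 239
310 239
-0.05 [241.4001 290.5557]
-0.055 [231.9818 289.5037]
-0.06 [222.54   290.6671]
the job is handed in; nothing more can be done
None
```

The tube is in the trough, up against the end stop, and released; the job is handed in, with no verdict reported. I rolled it from the top in three strokes, and the third took it over the front rail, where it dropped in by itself. I then turned the gripper a quarter turn and slid it about 18 mm lengthways.

- **Forces:** the readings I took, at the end of each move, never showed more than about 9 N pressing down. The push along the trough read about 2 N while sliding and rose to 6–8 N once the tube stopped moving. Readings between those moments were not recorded.
- **Last checks:** at about 30.5 s the arm was clear of everything. The last pictures show the tube level in the trough with its cap against the stop. The stacker, clip, bobbin, knife and spare cap looked unmoved in the scene camera; the arm hid part of the top view.
- **One disagreement:** the image put the tube's free end at about -51 mm along the cradle, against -55 mm expected. That would be beyond the stop, so I take it as camera and cradle-position error. I judged it home by the force rise and by the tube stopping.

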